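Hold the film gauge on the marked spot

ROBOT

A 6-joint arm with a two-finger parallel gripper is mounted at the origin on a cart in front of the work surface, level with it; the furniture and walls round the work are solid. World frame = base frame: x ahead of the robot, y to its left, z up, the work surface at z = 0. Lengths are in m, angles in rad, forces in N, time in s.
With the tool pointing down it reaches from about 0.4 to 0.825 m from the base axis. Payload 7 kg.
Tool frame: the origin (TCP) lies at the very end of the fingers, on their centre line; the grasp point (between the pads) lies arm.hold_point_z behind it (arm.hold_point_z is the distance from the TCP to the grasp point, in m); z points along the fingers, y is the line along which they close (so a half turn about z gives the same grasp; the last joint's range is limited). The gripper opens to 88 mm and grips with 3 to 60 N. Pads are 19 mm wide; open, the fingers measure 130 mm over their backs; the gripper's body (78 mm by 193 mm) begins 47 mm behind the grasp point.
Start: joints at [1.629, 0.359, 0.012, 0, -1.224, -0.288], TCP at [0.154, 0.657, 0.227] pointing down, gripper open.
Joint ranges: [-3.07, 3.07], [-1.43, 2.12], [-1.02, 1.25], [-3.03, 1.67], [-3.05, -0], [-3.03, 3.03]. Speed limits (rad/s): [2.39, 2.39, 3.01, 3.14, 3.14, 3.14].

INTERFACE

Orientations are given as [roll, pitch, yaw] about the fixed x, y, z axes, in that order (R = Rz(yaw) Ry(pitch) Rx(roll)).
In Python, from station import arm gives the robot as it stands.
- The arm moves only by the shell command python3 nudge.py 'ROWS' [FORCE]. ROWS is a JSON list of rows, 1 to 20 of them, each of 5 numbers: the finger opening in m, then dx, dy, dz in m, then a turn about the tool's z in rad; each row is the pose to reach, as a shift and turn from the pose commanded when the command began, along the tool's axes at that moment; what a row does not reach only later rows make up. A row lasts 1/12 s, in which the tool goes at most 0.0417 m and 0.125 rad, less where a joint would pass 70% of its speed; a pose out of reach is approached as far as the arm can. The fingers move at their own pace and stop on an object; FORCE is the grip in N (left out, the last holds). Time passes only in rows, so rows that do not move let the fingers close. It prints the time, the measured TCP pose, the force, the opening and the grip force at its end.
- arm.get_state(): the state, without advancing time (a new reading comes with each control period).
- arm.grab_frame(name): name is "side" or "top" or "wrist"; returns the picture (400x640x3 uint8, red, green, blue); there is no depth.
- arm.camera_params(name): a dict with "fx", "fy", "cx", "cy" (pixels), "T" (4x4, takes a point from camera to world coordinates); the wrist camera has in their place "hand_eye" (4x4, takes a point from camera to tool coordinates, whose origin is the TCP and whose axes are the flange's). Camera axes: x right, y down, z forward; pixel columns grow to the right and rows downward; lengths in m; the calibration is good to about 2 mm. A picture is of the moment at which its call begins: read the wrist's pose just before it. camera_params takes no time and is no camera call.
- arm.job_done(): hands the job in; it is judged then, once.
The state is a dict: "t": time; "q": joint angles; "qd": joint speeds; "joint_efforts": joint torques, N m; "eef_pos": TCP position; "ee_rot": TCP orientation; "force": force on the tool from outside, world axes, zero at the start; "moment": the same for the moment, N m; "width": finger opening in m; "gripper_force": force on a finger pad.
Only numpy, scipy, OpenCV 4.12 (cv2) and the standard library are available. Lean on these libraries where they do the work, as an engineer would, in place of code of your own. Each camera call takes 0.05 s, during which the arm holds its last target. There are 200 camera calls.

TASK

Take the coating gauge out of its holder and set its tip inside the ring drawn on the tilted sample board (not on the cross), with the gauge square to the board. Press gently until the sprung tip is about half in, and finish while holding it there, still in the gripper: do not let go. Leave the board's tilt and the other things as they are.

Things in the scene. Friction and masses are not known exactly. Their poses are not given: they have to be found in the camera images.
- gauge: Coating gauge, 0.16 kg, loose, upright in the holder. Origin on its axis at the collar's underside, z along the axis away from the tip. Collar 36 mm wide, 6 mm thick; above it a grey square handle 26 x 26 mm (sides along x and y), 6 to 76 mm above the origin, with a 3 mm cap: grip its upper half. Below: steel stem 20 mm wide, 60 mm long, out of which the sprung tip stands 12 mm.
- gauge_tip (a point): The end of the gauge's sprung tip (a steel pin 8 mm thick with a round end), on the gauge's axis, 72 mm below the gauge's origin when the tip is out.
- plunger (a joint): How far the gauge's sprung tip is pushed in, m: 0 fully out, 0.012 fully in. It takes 1 N to start and 400 N/m more (3.4 N at half way).
- holder: Black tube on a round steel foot 90 mm wide, fixed to the table, open at the top. Origin at the centre of its underside; the tube is 60 mm across outside, 25 mm inside, its rim 86 mm high. The gauge hangs in it by the collar on the rim, stem inside; lift it straight up by 75 mm or more to get it out.
- stand: Plywood stand of the sample board, 190 x 270 mm, fixed to the table. Origin at the centre of its underside, y along the board's hinge line. Two cheeks with black clamp knobs (knobs out to 145 mm either side, tops 113 mm high) carry the board's hinge 85 mm above the table.
- board (a joint): Tilt of the sample board, rad: 0 is level, larger raises its far (+x) edge so that it faces the robot more. The clamps hold it with 4 N m. White painted board 160 (up the slope) x 214 x 8 mm, hinged about its middle.
- spot (a point): Centre of the thin dark ring (23 mm across) drawn on the board's upper face, on that face; it lies 25 mm down the slope from the board's middle line, at varying places across. z is the board's outward normal, y level along the hinge line, x up the slope. The cross, 65 mm higher up the slope, is another mark.
- pot: Small round paint pot, 58 x 60 x 64 mm, loose bystander standing to the right. Origin at the centre of its underside.
- bottle: Salmon squeeze bottle with white cap, 56 mm wide, 190 mm high, loose bystander. Origin at the centre of its underside.
- jar: Teal paint jar with white lid, 88 mm wide, 142 mm high, loose bystander. Origin at the centre of its underside.

How it is judged:
By the outcome, as a careful person would: the job done as asked, in the order asked, and still so for the second after the job is handed in, while the arm keeps its last pose, push and grip.
It also fails if it takes over 32 s, if anything falls off the work surface, if the arm or the gripper's body presses on something with over 40 N, if the wrist force passes 120 N, or if a joint passes its speed limit or range.

## Working session

There is one attempt and no reset: what is moved stays moved. The work goes in short steps, Python scripts to look and compute and a shell command to move; the robot and the scene stay as the last step left them, time stands still between calls to the robot, and variables do not carry over. Pictures are saved under pics/ and viewed, at most 10 in all, crops included, and the job is handed in when it is done.

```bash
ls; mkdir -p pics
python3 - <<'E'
from station import arm
import cv2,numpy as np
np.set_printoptions(precision=4,suppress=True)
for n in ["side","top"]:
    f=arm.grab_frame(n); cv2.imwrite(f"pics/{n}0.png",f[:,:,::-1]); p=arm.camera_params(n); print(n,p)
print(arm.camera_params("wrist"),arm.hold_point_z); print(arm.get_state())
E
```

```text
nudge.py
pics
station.py
side {'fx': 504.75676735923423, 'fy': 504.75676735923423, 'cx': 313.76119848276693, 'cy': 193.20871711081887, 'T': array([[-0.9122,  0.2808, -0.2984,  1.0852],
       [ 0.4096,  0.6414, -0.6487,  0.9806],
       [ 0.0093, -0.714 , -0.7001,  1.2276],
       [ 0.    ,  0.    ,  0.    ,  1.    ]])}
top {'fx': 403.5151490824162, 'fy': 403.5151490824162, 'cx': 319.3893016344048, 'cy': 195.03935221815948, 'T': array([[-0.0046, -0.9957,  0.0925,  0.4734],
       [-0.9997,  0.0068,  0.0239, -0.0623],
       [-0.0244, -0.0924, -0.9954,  1.3542],
       [ 0.    ,  0.    ,  0.    ,  1.    ]])}
{'fx': 275.32435711536226, 'fy': 275.32435711536226, 'cx': 318.6280619711004, 'cy': 199.28310187946173, 'hand_eye': array([[ 0.0002, -0.9532, -0.3023,  0.0822],
       [ 1.    ,  0.0002,  0.0001, -0.0001],
       [-0.    , -0.3023,  0.9532, -0.1591],
       [ 0.    ,  0.    ,  0.    ,  1.    ]])} 0.0188
{'t': 0.1, 'q': array([ 1.6291,  0.3593,  0.0112, -0.0003, -1.2241, -0.2881]), 'qd': array([-0.0015, -0.0019,  0.    ,  0.    ,  0.0009, -0.0002]), 'joint_efforts': array([ -0.0018, -58.4158,  29.3754,   7.0155,   0.0102,  -0.0001]), 'eef_pos': array([0.1536, 0.6568, 0.2257]), 'ee_rot': array([ 3.1401, -0.0001, -0.2299]), 'force': array([ 0.1792, -0.3966, -0.0826]), 'moment': array([ 0.0073, -0.017 , -0.0347]), 'gripper_force': 0.0, 'width': 0.08749777807866423}
```

View pics/side0.png

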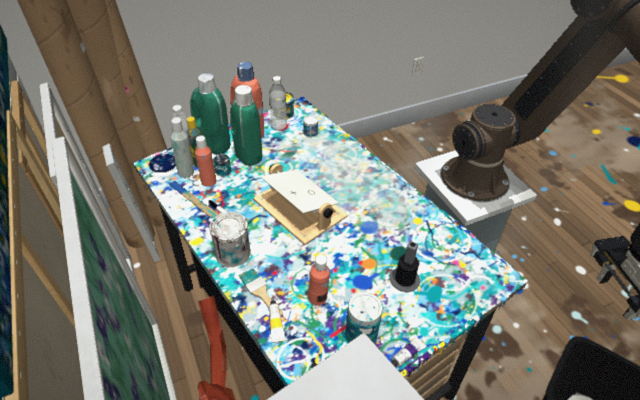

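View pics/top0.png

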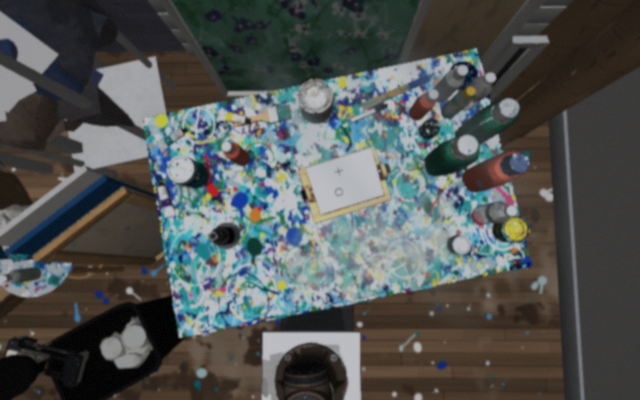

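The side view shows the gauge and holder near (408,268) and the board near (295,190), with the ring at about (311,192). In the top view the holder is near (226,236), the ring near (338,192) and the cross near (338,171). Next I'll enlarge crops to get closer readings.

Run:
```python
import cv2,numpy as np
s=cv2.imread("pics/side0.png");t=cv2.imread("pics/top0.png")
def c(im,x,y,w,h,k=5):
    r=cv2.resize(im[y:y+h,x:x+w],None,fx=k,fy=k,interpolation=cv2.INTER_CUBIC)
    for i in range(0,w,10): cv2.line(r,(i*k,0),(i*k,6),(0,0,255),1); cv2.putText(r,str(x+i),(i*k,16),0,.33,(0,0,255))
    for i in range(10,h,10): cv2.line(r,(0,i*k),(6,i*k),(0,0,255),1); cv2.putText(r,str(y+i),(8,i*k+4),0,.33,(0,0,255))
    return r
a=np.hstack([c(s,250,155,100,90,4),c(s,385,235,50,60,6)[:360]])
b=np.hstack([c(t,295,140,100,60+0,4),c(t,200,215,50,40,6)[:240]])
print(a.shape,b.shape)
cv2.imwrite("pics/crop1.png",np.vstack([a,b]))
```

```text
(360, 700, 3) (240, 700, 3)
```

View pics/crop1.png

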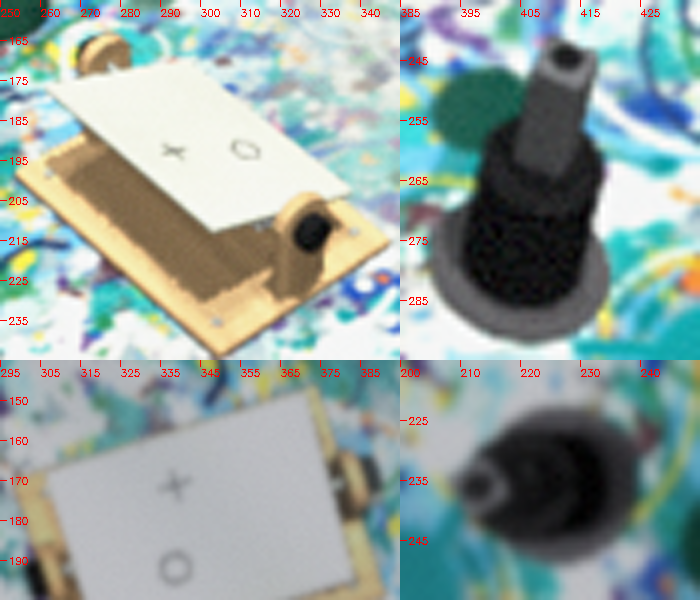

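The ring reads (311.3,192.4) in the side view and (338.8,192.0) in the top view. The cross reads (293.3,193.0) and (338.8,171.5), and the gauge cap (413,244.2) and (213.3,236.2). Board corners are visible too.

```bash
cat > h.py <<'E'
from station import arm
import cv2,numpy as np
from scipy.spatial.transform import Rotation as R
from scipy.optimize import least_squares
np.set_printoptions(precision=4,suppress=True)
def proj(p,T,X): 
    c=np.linalg.inv(T)@np.r_[X,1]; return np.array([p['fx']*c[0]/c[2]+p['cx'],p['fy']*c[1]/c[2]+p['cy']])
def tri(obs): # obs: (params,T,uv)
    f=lambda X:np.concatenate([proj(p,T,X)-uv for p,T,uv in obs])
    r=least_squares(f,[.5,0,.1]); return r.x,np.sqrt(np.mean(r.fun**2))
def tool(s): 
    T=np.eye(4);T[:3,:3]=R.from_euler('xyz',s['ee_rot']).as_matrix();T[:3,3]=s['eef_pos'];return T
def wristT(s): return tool(s)@arm.camera_params('wrist')['hand_eye']
E
python3 - <<'E'
from h import *
S=arm.camera_params('side');T=arm.camera_params('top')
P={}
for n,a,b in [('ring',(311.3,192.4),(338.8,192)),('cross',(293.3,193),(338.8,171.5)),('cap',(413,244.2),(213.3,236.2)),
 ('cornerFL',(303.3,213.3),(306.3,166.8)),('cornerFR',(261.3,176.8),(371.8,147)),('cornerNR',(298.8,170.5),(384.3,194.3))]:
    P[n],e=tri([(S,S['T'],a),(T,T['T'],b)]);print(n,P[n],e)
# foot on table
for p,uv in((S,(405,275)),(T,(225.5,235.8))):
    d=p['T'][:3,:3]@[(uv[0]-p['cx'])/p['fx'],(uv[1]-p['cy'])/p['fy'],1];o=p['T'][:3,3];print(o+d*(0.008-o[2])/d[2])
s=P['cross']-P['ring'];print(np.linalg.norm(s));y=P['cornerFL']-P['cornerFR'];print(np.linalg.norm(y),np.arctan2(y[1],y[0]),y)
n=np.cross(s,y);print(n/np.linalg.norm(n))
E
```

```text
ring [ 0.6009 -0.0931  0.0765] 0.15296212542531437
cross [ 0.6636 -0.0933  0.0982] 0.09864638350508538
cap [0.463  0.2822 0.1594] 0.27995498887946757
cornerFL [0.6755 0.0094 0.1091] 0.6379443345232634
cornerFR [ 0.7365 -0.1957  0.1098] 0.5725497726210258
cornerNR [ 0.5905 -0.2381  0.0509] 1.3144435584804892
[0.4593 0.2754 0.008 ]
[0.464  0.2842 0.008 ]
0.06638330822674275
0.2139740067503017 1.859617215252595 [-0.0609  0.2051 -0.0007]
[-0.3258 -0.0936  0.9408]
```

Everything is consistent: the ring sits at z≈0.077, the mark distance is 66 mm, the board width is 214 mm and the board tilt is about 0.34 rad. The tool can't be tilted, so the gauge will have to pivot about the pad axis. First I'll look at it with the wrist camera.

```bash
python3 nudge.py '[[0.088,0.13,0.1,-0.03,0],[0.088,0.386,0.295,-0.04,0],[0.088,0.386,0.295,-0.04,0],[0.088,0.386,0.295,-0.04,0],[0.088,0.386,0.295,-0.04,0],[0.088,0.386,0.295,-0.04,0],[0.088,0.386,0.295,-0.04,0],[0.088,0.386,0.295,-0.04,0],[0.088,0.386,0.295,-0.04,0],[0.088,0.386,0.295,-0.04,0],[0.088,0.386,0.295,-0.04,0],[0.088,0.386,0.295,-0.04,0],[0.088,0.386,0.295,-0.04,0],[0.088,0.386,0.295,-0.04,0],[0.088,0.386,0.295,-0.04,0],[0.088,0.386,0.295,-0.04,0]]' 15
python3 - <<'E'
from h import *
s=arm.get_state();f=arm.grab_frame('wrist');print(s)
np.save('w1.npy',wristT(s))
cv2.imwrite('pics/w1f.png',f[:,:,::-1])
x,y,w,h=220,100,200,150
r=cv2.resize(f[y:y+h,x:x+w,::-1],None,fx=4,fy=4,interpolation=cv2.INTER_CUBIC)
for i in range(0,w,20): cv2.line(r,(i*4,0),(i*4,6),(0,0,255),1); cv2.putText(r,str(x+i),(i*4,16),0,.35,(0,0,255))
for i in range(20,h,20): cv2.line(r,(0,i*4),(6,i*4),(0,0,255),1); cv2.putText(r,str(y+i),(8,i*4+4),0,.35,(0,0,255))
cv2.imwrite('pics/w1.png',r)
E
```

```text
t: 1.43
eef_pos: [0.4619, 0.2826, 0.2663]
ee_rot: [3.141, 0.0, -0.229]
force: [0.3, -0.0, 0.2]
width: 0.0876
gripper_force: 0.0
{'t': 1.4333, 'q': array([ 0.9109,  0.1144, -0.2199, -0.0003, -1.237 ,  0.4308]), 'qd': array([ 0.0126,  0.0014,  0.0008,  0.0004, -0.0004,  0.0019]), 'joint_efforts': array([ -0.6457, -38.9843,  29.5011,   7.0205,   0.0555,  -0.0034]), 'eef_pos': array([0.4619, 0.2826, 0.2663]), 'ee_rot': array([ 3.1413,  0.0004, -0.2291]), 'force': array([ 0.2554, -0.0414,  0.2413]), 'moment': array([-0.0019, -0.0013,  0.0533]), 'gripper_force': 0.0, 'width': 0.08758827155128283}
```

View pics/w1.png

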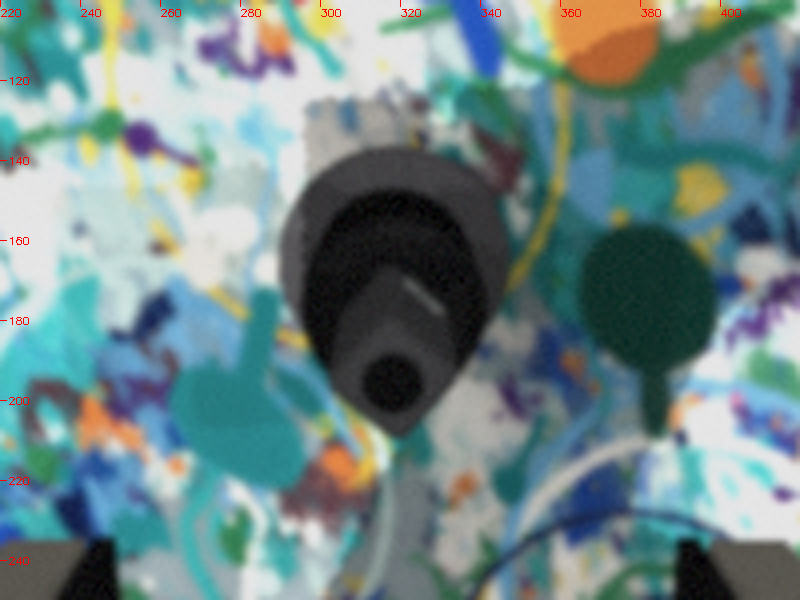

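The cap's centre is at (318.0,195.8), and the square handle is turned about 38–40° in the image. The corners are approximately left (303.3,197), bottom (320,209.3), right (334.3,193) and top (318,179.5).

Run:
```python
from h import *
S=arm.camera_params('side');T=arm.camera_params('top');W=arm.camera_params('wrist');Tw=np.load('w1.npy')
print(tri([(W,Tw,(318,195.7)),(S,S['T'],(413,244.2)),(T,T['T'],(213.3,236.2))]))
print(tri([(W,Tw,(318,195.7)),(S,S['T'],(413,244.2))]))
def ray(uv,z):
    d=Tw[:3,:3]@[(uv[0]-W['cx'])/W['fx'],(uv[1]-W['cy'])/W['fy'],1];o=Tw[:3,3];return o+d*(z-o[2])/d[2]
print('cap@.165',ray((318,195.7),.165))
c=[ray(p,.162) for p in((303.3,197),(320,209.3),(334.3,193),(318,179.5))]
for i in range(4):
    e=c[(i+1)%4]-c[i];print(np.linalg.norm(e),np.degrees(np.arctan2(e[1],e[0]))%90)
print(np.mean(c,0), 'foot',ray((319,165),.008))
# handle edges by image
f=cv2.imread('pics/w1f.png');g=cv2.cvtColor(f,6)
print(cv2.createLineSegmentDetector().detect(g[172:215,296:342])[0].reshape(-1,4)+[296,172,296,172])
```

```text
(array([0.4635, 0.2827, 0.1596]), np.float64(0.2618108530398808))
(array([0.4636, 0.2828, 0.1599]), np.float64(0.22236214718743766))
cap@.165 [0.4652 0.2824 0.165 ]
0.021232498196671255 38.89140813031909
0.022345354157884155 37.35656546185088
0.021302821014215927 36.5112409165238
0.0232284705814306 37.54309671505992
[0.465  0.2816 0.162 ] foot [0.4664 0.2809 0.008 ]
[[319.7543 210.853  311.4951 203.8113]
 [315.1239 210.7219 319.819  212.6969]
 [335.4483 191.4275 328.1687 201.5855]
 [304.0091 201.4388 315.2817 202.4328]
 [300.8454 196.2276 295.5167 179.2223]
 [304.2259 198.9497 301.8305 196.1963]
 [323.4551 199.3474 328.6486 206.711 ]
 [337.7512 186.3342 335.2759 193.8423]
 [340.3533 178.8699 338.6004 186.2504]
 [325.7516 206.2029 328.9776 213.2635]
 [298.6182 212.3137 301.5334 207.5687]
 [331.575  176.4432 325.7187 172.1555]
 [298.9257 199.3132 302.1418 203.4757]
 [296.5302 201.4063 298.2631 206.6593]
 [339.7652 188.7657 338.2061 197.4602]
 [304.0908 210.4947 314.2352 211.4325]
 [324.2593 190.3105 325.4725 197.6088]
 [333.4194 188.7633 331.1034 177.4756]
 [310.1232 197.603  309.9854 191.356 ]
 [311.2162 191.1417 316.0262 187.162 ]
 [316.4059 187.6116 322.8951 188.7613]
 [321.6077 202.8446 316.5406 202.4452]
 [323.8906 197.4486 320.7338 201.6449]
 [320.883  172.0701 328.0762 178.6552]
 [306.5546 175.0945 302.1201 185.3393]
 [302.2358 186.0729 304.7141 191.0836]
 [305.4695 175.2985 310.3758 172.6264]
 [315.5444 180.3205 306.8348 187.8671]]
```

```bash
python3 nudge.py '[[0.088,0.003,0,0.02,-0.883],[0.088,0.003,0,0.02,-0.883],[0.088,0.003,0,0.02,-0.883],[0.088,0.003,0,0.04,-0.883],[0.088,0.003,0,0.08,-0.883],[0.088,0.003,0,0.142,-0.883],[0.088,0.003,0,0.142,-0.883],[0.088,0.003,0,0.142,-0.883],[0.088,0.003,0,0.142,-0.883],[0.02,0.003,0,0.142,-0.883],[0.02,0.003,0,0.142,-0.883],[0.02,0.003,0,0.142,-0.883],[0.02,0.003,0,0.142,-0.883],[0.02,0.003,0,0.142,-0.883],[0.02,0.003,0,0.142,-0.883],[0.02,0.003,0,0.142,-0.883]]' 20
```

```text
t: 2.82
eef_pos: [0.4654, 0.2814, 0.1248]
ee_rot: [-3.141, -0.0, 0.653]
force: [0.7, -0.1, -0.0]
width: 0.0464
gripper_force: 0.0
```

```bash
python3 nudge.py '[[0.02,0,0,0,0],[0.02,0,0,0,0],[0.02,0,0,0,0],[0.02,0,0,0,0],[0.02,0,0,0,0],[0.02,0,0,0,0],[0.02,0,0,0,0],[0.02,0,0,0,0]]' 20
```

```text
t: 3.48
eef_pos: [0.4653, 0.2813, 0.1245]
ee_rot: [3.142, 0.0, 0.653]
force: [1.2, -0.3, -0.9]
width: 0.0257
gripper_force: 20.0
```

Grasped with the opening at 25.7 mm. Next I'll lift until only the stem end is inside the rim, then drag backward (tool −x) so the rim pivots the gauge in the pads.

```bash
python3 nudge.py '[[0.02,0,0,-0.02,0],[0.02,0,0,-0.0525,0],[0.02,0,0,-0.0525,0],[0.02,0,0,-0.0525,0],[0.02,-0.006,0,-0.0525,0],[0.02,-0.012,0,-0.0525,0],[0.02,-0.018,0,-0.0525,0],[0.02,-0.024,0,-0.0525,0],[0.02,-0.03,0,-0.0525,0],[0.02,-0.036,0,-0.0525,0],[0.02,-0.042,0,-0.0525,0],[0.02,-0.042,0,-0.0525,0],[0.02,-0.042,0,-0.0525,0]]' 20
python3 - <<'E'
from h import *
print(arm.get_state()['eef_pos'],arm.get_state()['force'])
o=[]
for n,(x,y,w,h) in (('side',(370,210,100,90)),('wrist',(220,110,200,180))):
    f=arm.grab_frame(n);k=4 if n=='side' else 2
    o.append(cv2.resize(f[y:y+h,x:x+w,::-1],None,fx=k,fy=k,interpolation=cv2.INTER_CUBIC))
cv2.imwrite('pics/t1.png',np.hstack(o))
E
```

```text
t: 4.57
eef_pos: [0.4312, 0.2551, 0.1771]
ee_rot: [3.141, 0.001, 0.653]
force: [0.2, -0.1, -0.5]
width: 0.026
gripper_force: 20.0
[0.4312 0.2551 0.1771] [ 0.1592 -0.076  -0.4731]
```

View pics/t1.png

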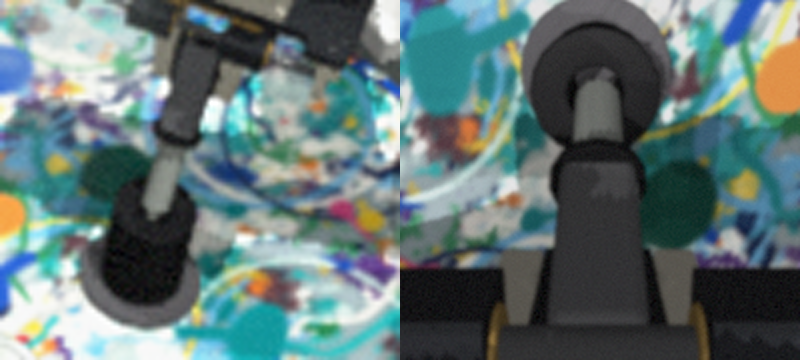

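The gauge now leans about 20°, tip forward, with the stem end still in the rim. I'll grip hard, lift clear and measure the tilt.

```bash
python3 nudge.py '[[0.02,0,0,0,0],[0.02,0,0,0,0],[0.02,0,0,-0.02,0],[0.02,0,0,-0.05,0],[0.02,0,0,-0.09,0],[0.02,0,0,-0.09,0],[0.02,0,0,-0.09,0]]' 50
python3 - <<'E'
from h import *
f=arm.grab_frame('wrist');x,y,w,h=260,110,120,150
f=f[y:y+h,x:x+w,::-1]
r=cv2.resize(f,None,fx=4,fy=4,interpolation=cv2.INTER_CUBIC)
for i in range(0,h,10): cv2.line(r,(0,i*4),(6,i*4),(0,0,255),1); cv2.putText(r,str(y+i),(8,i*4+4),0,.35,(0,0,255))
for i in range(0,w,20): cv2.putText(r,str(x+i),(i*4,10),0,.35,(0,0,255))
cv2.imwrite('pics/t2.png',r)
E
```

```text
t: 5.25
eef_pos: [0.4328, 0.2566, 0.2692]
ee_rot: [-3.141, -0.004, 0.653]
force: [-0.5, 0.3, -2.6]
width: 0.0256
gripper_force: 50.0
```

View pics/t2.png

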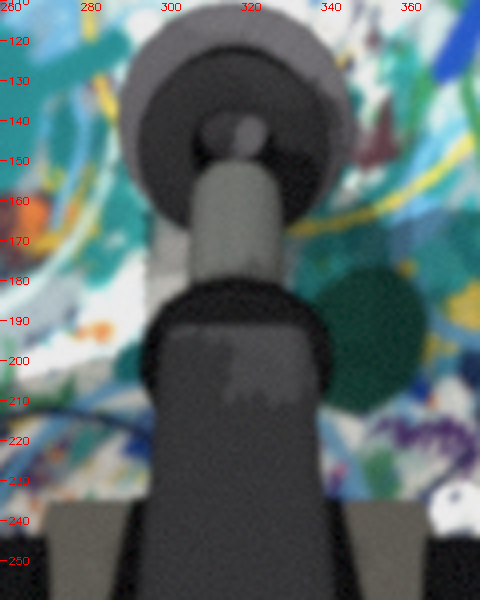

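The pin end is around rows 138–148 and the stem's front end edge at row 150. The collar's front underside edge is at row 179.5, and the handle-collar junction at row 191. The stem centre column is 319. I'll solve for the tilt.

Run:
```python
from h import *
W=arm.camera_params('wrist');H=W['hand_eye']
def pt(th,g,s,r): # tool frame, s below grasp, r toward +x side
    u=np.array([np.sin(th),0,np.cos(th)]);v=np.array([np.cos(th),0,-np.sin(th)])
    return np.array([0,0,-.0188])+u*(s+g)+v*r
obs=[(.060,.010,150),(.0,.018,179.5),(-.006,.013,191)]
f=lambda p:[ (proj(W,H,pt(p[0],p[1],s,r))[1]-v) for s,r,v in obs]
r=least_squares(f,[.35,.057],x_scale=[.1,.01]);print(r.x,r.fun)
r2=least_squares(lambda p:f([p[0],.057]),[.35]);print(r2.x,r2.fun)
t=r.x; print([proj(W,H,pt(t[0],t[1],s,q)) for s,q in((.072,0),(.0705,.003),(.06,0),(.06,.01))])
s=arm.get_state(); print('tip world',(tool(s)@np.r_[pt(t[0],t[1],.072,0),1])[:3])
```

```text
[0.3512 0.0579] [-0.0374  0.3826 -0.3359]
[0.3582] [-0.3675  0.7124  0.0757]
[array([318.7019, 153.5027]), array([318.7053, 151.417 ]), array([318.7139, 159.8059]), array([318.721 , 149.9626])]
tip world [0.4675 0.2831 0.1642]
```

The fit gives a gauge tilt of 0.35 rad, which matches the board. Now I'll hover over the ring and turn to the board's yaw.

```bash
python3 nudge.py '[[0.02,-0.02,0.04,0,0.1],[0.02,-0.05,0.12,0,0.2],[0.02,-0.09,0.24,0,0.364],[0.02,-0.13,0.36,0,0.364],[0.02,-0.13,0.36,0,0.364],[0.02,-0.13,0.36,0,0.364],[0.02,-0.13,0.36,0,0.364],[0.02,-0.13,0.36,0,0.364],[0.02,-0.13,0.36,0,0.364],[0.02,-0.13,0.36,0,0.364],[0.02,-0.13,0.36,0.04,0.364],[0.02,-0.13,0.36,0.04,0.364],[0.02,-0.13,0.36,0.04,0.364],[0.02,-0.13,0.36,0.04,0.364]]' 50
python3 - <<'E'
from h import *
s=arm.get_state();f=arm.grab_frame('wrist');np.save('w2.npy',wristT(s));print(s['eef_pos'],s['ee_rot'],s['q'])
cv2.imwrite('pics/w2f.png',f[:,:,::-1])
x,y,w,h=190,0,266,200
r=cv2.resize(f[y:y+h,x:x+w,::-1],None,fx=3,fy=3,interpolation=cv2.INTER_CUBIC)
for i in range(0,h,20): cv2.line(r,(0,i*3),(6,i*3),(0,0,255),1); cv2.putText(r,str(y+i),(8,i*3+4),0,.35,(0,0,255))
for i in range(0,w,20): cv2.line(r,(i*3,0),(i*3,6),(0,0,255),1);cv2.putText(r,str(x+i),(i*3,16),0,.35,(0,0,255))
cv2.imwrite('pics/w2.png',r)
E
```

```text
t: 6.47
eef_pos: [0.5476, -0.1091, 0.2273]
ee_rot: [3.141, 0.001, 0.29]
force: [0.9, -0.7, -0.9]
width: 0.0255
gripper_force: 50.0
[ 0.5476 -0.1091  0.2273] [3.141  0.0013 0.2898] [ 0.1545  0.1676 -0.247   0.0008 -1.1574  1.7058]
```

View pics/w2.png

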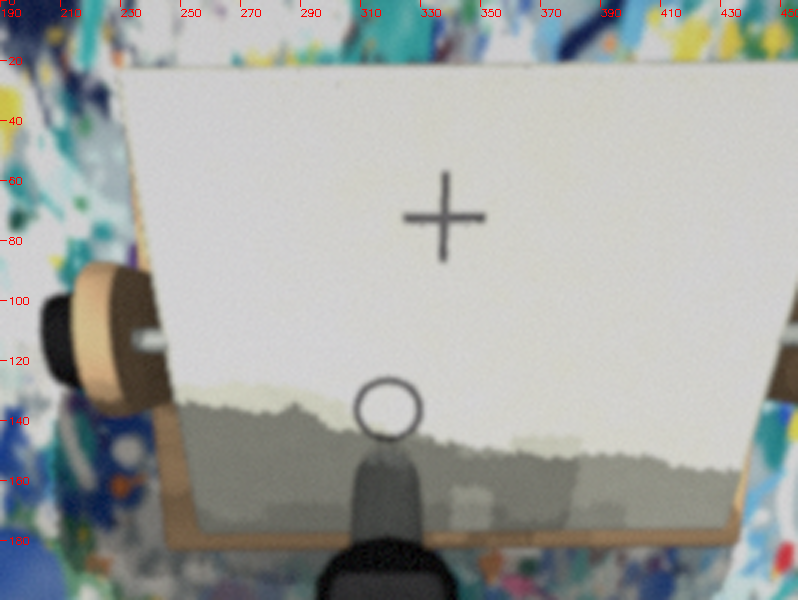

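The ring is centred at (319.3,136.3) and the cross at (338.0,72.3). Board corners are far-left (230,22.7), near-left (257.3,176.7) and near-right (432,176). I'll fit the board model to all the views.

```bash
cat > fit.py <<'E'
from h import *
S=arm.camera_params('side');T=arm.camera_params('top');W=arm.camera_params('wrist');Tw=np.load('w2.npy')
def frame(p):
    c,s=np.cos(p[3]),np.sin(p[3]);ct,st=np.cos(p[4]),np.sin(p[4])
    return np.array([[c*ct,-s,-c*st],[s*ct,c,-s*st],[st,0,ct]])
def P(p,a,b): return p[:3]+frame(p)@[a,b,0]
O=[(W,Tw,[('r',(319.3,136.3)),('c',(338,72.3)),((.08,.107),(230,22.7)),((-.08,.107),(257.3,176.7)),((-.08,-.107),(432,176))],1.),
 (S,S['T'],[('r',(311.3,192.4)),('c',(293.3,193)),((.08,-.107),(261.3,176.8))],2),
 (T,T['T'],[('r',(338.8,192)),('c',(338.8,171.5)),((.08,.107),(306.3,166.8)),((.08,-.107),(371.8,147)),((-.08,-.107),(384.3,194.3))],1)]
def res(p,only=(0,1,2)):
    o=[]
    for i in only:
        C,Tc,L,w=O[i]
        for k,uv in L:
            ab={'r':(-.025,p[5]),'c':(.04,p[6])}.get(k,k); o+=list((proj(C,Tc,P(p,*ab))-uv)*w)
    return np.array(o)
E
python3 - <<'E'
from fit import *
for only in((0,),(0,1,2),(1,2)):
    r=least_squares(lambda p:res(p,only),[.63,-.09,.085,.289,.34,0,0]);p=r.x
    print(only,p,'ring',P(p,-.025,p[5]),'n',frame(p)[:,2]);print(r.fun.round(1))
E
```

```text
(0,) [ 0.6339 -0.1166  0.0874  0.2924  0.3928  0.0311  0.0135] ring [ 0.6028 -0.0934  0.0778] n [-0.3666 -0.1104  0.9238]
[-0.  -0.8  0.   0.2 -0.1  0.1  0.   0.1  0.1  0.3]
(0, 1, 2) [ 0.6338 -0.1154  0.0845  0.2963  0.3564  0.0305  0.0123] ring [ 0.6025 -0.0931  0.0758] n [-0.3337 -0.1018  0.9372]
[-0.4 -0.7 -0.4  0.   0.2  1.  -0.6  1.  -0.7  0.6 -1.3  0.5 -1.5  0.5
 -1.9 -1.6 -0.1 -0.3 -0.3 -0.7 -0.3  1.  -0.2  0.4 -0.2  0.5]
(1, 2) [ 0.6321 -0.115   0.0849  0.2977  0.3304  0.0305  0.012 ] ring [ 0.6005 -0.0928  0.0768] n [-0.3102 -0.0952  0.9459]
[-0.1 -0.1 -0.7  0.6 -1.2 -0.8 -0.2  0.3 -0.3 -0.2 -0.5  1.5 -0.5  0.8
 -0.1  1.1]
```

```bash
python3 nudge.py '[[0.02,0,0,0.01,0],[0.02,0.005,0,0.025,0],[0.02,0.01,0,0.042,0],[0.02,0.01,0,0.042,0],[0.02,0.01,0,0.042,0],[0.02,0.01,0,0.042,0]]' 50
python3 - <<'E'
from h import *
s=arm.get_state();print(s['eef_pos'],s['force'])
f=arm.grab_frame('wrist')[50:200,240:400,::-1];g=arm.grab_frame('side')[125:225,260:350,::-1]
a=cv2.resize(f,None,fx=2.5,fy=2.5,interpolation=cv2.INTER_CUBIC)
b=cv2.resize(g,None,fx=4.4,fy=4.4,interpolation=cv2.INTER_CUBIC)
h=max(a.shape[0],b.shape[0]);z=lambda m:cv2.copyMakeBorder(m,0,h-m.shape[0],0,0,0)
cv2.imwrite('pics/t3.png',np.hstack([z(a),z(b)]))
E
```

```text
t: 7.02
eef_pos: [0.5575, -0.106, 0.1862]
ee_rot: [3.141, -0.001, 0.29]
force: [-0.5, -0.4, -1.4]
width: 0.0257
gripper_force: 50.0
[ 0.5575 -0.106   0.1862] [-0.5145 -0.4181 -1.4044]
```

View pics/t3.png

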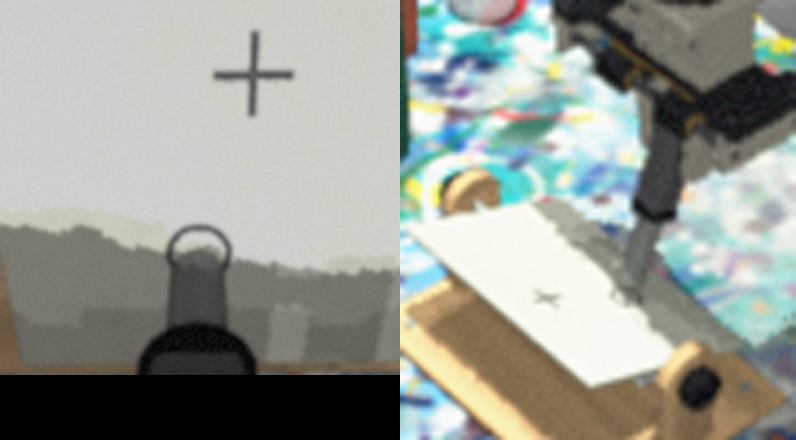

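Laterally the stem is centred on the ring: columns 197 vs 199 in the crop. In the side view the pin end sits just above the ring, and the collar centre is at about (318.2,173). I'll compare this with the board normal.

Run:
```python
from fit import *
r=least_squares(res,[.63,-.09,.085,.289,.34,0,0]);p=r.x;Rg=P(p,-.025,p[5])
s=arm.get_state();Tt=tool(s)
for th in(.31,.35,.39):
    g=lambda q:(Tt@np.r_[np.array([0,0,-.0188])+np.array([np.sin(th),0,np.cos(th)])*(.0579+q),1])[:3]
    tip=g(.072);F=frame(p);print(th,tip,'in board',F.T@(tip-Rg),proj(S,S['T'],tip),proj(S,S['T'],g(0.0)),proj(S,S['T'],g(-.05)))
print(proj(S,S['T'],Rg))
```

```text
0.31 [ 0.5958 -0.0948  0.0815] in board [-0.0045  0.0003  0.0078] [312.3168 190.488 ] [317.7405 171.9401] [321.6585 158.5413]
0.35 [ 0.6005 -0.0934  0.0832] in board [0.0007 0.0003 0.0077] [311.1756 190.7935] [317.2258 172.0613] [321.5877 158.5563]
0.39 [ 0.6052 -0.092   0.0851] in board [0.0059 0.0003 0.0078] [310.0466 191.0473] [316.7181 172.1581] [321.518  158.5678]
[310.6376 192.6655]
```

```bash
cat > f.py <<'E'
from h import *
F=[];
for i in range(6): F.append(arm.get_state()['force']); arm.grab_frame('top')
s=arm.get_state();a=tool(s)[:3,:3]@[np.sin(.352),0,np.cos(.352)]
print(s['t'],s['eef_pos'],s['ee_rot'],np.mean(F,0),'axial',-np.mean(F,0)@a,np.std(F,0))
E
python3 f.py
python3 nudge.py '[[0.02,0.0007,0,0.0019,0],[0.02,0.0014,0,0.0038,0],[0.02,0.0021,0,0.0056,0],[0.02,0.0021,0,0.0056,0],[0.02,0.0021,0,0.0056,0]]' 50
python3 f.py
```

```text
7.4167 [ 0.5572 -0.1062  0.1854] [ 3.1415 -0.0005  0.2891] [ 0.3891 -0.2443 -1.4098] axial -1.4278090746152627 [0.2982 0.453  0.5938]
t: 7.83
eef_pos: [0.5593, -0.1057, 0.1795]
ee_rot: [3.141, 0.0, 0.289]
force: [0.2, -0.4, 1.0]
width: 0.0255
gripper_force: 50.0
8.1333 [ 0.5592 -0.1056  0.1796] [ 3.1415 -0.0002  0.2892] [ 0.0019 -0.1622  0.84  ] axial 0.8037951169520807 [0.2709 0.3649 0.4863]
```

Axial force rose by 2.2 N, so the tip is about 3 mm in. I'll go 3 mm further.

```bash
python3 nudge.py '[[0.02,0.0005,0,0.0014,0],[0.02,0.001,0,0.0028,0],[0.02,0.001,0,0.0028,0],[0.02,0.001,0,0.0028,0],[0.02,0.001,0,0.0028,0]]' 50
sed -i 's/range(6)/range(16)/' f.py; python3 f.py
python3 - <<'E'
from h import *
f=arm.grab_frame('wrist')[50:200,240:400,::-1];g=arm.grab_frame('side')[125:225,260:350,::-1]
a=cv2.resize(f,None,fx=2.5,fy=2.5,interpolation=cv2.INTER_CUBIC)
b=cv2.resize(g,None,fx=4.4,fy=4.4,interpolation=cv2.INTER_CUBIC)
h=max(a.shape[0],b.shape[0]);z=lambda m:cv2.copyMakeBorder(m,0,h-m.shape[0],0,0,0)
cv2.imwrite('pics/t4.png',np.hstack([z(a),z(b)]))
E
```

```text
t: 8.55
eef_pos: [0.5602, -0.1053, 0.1768]
ee_rot: [3.141, -0.0, 0.289]
force: [-0.0, 0.4, 1.9]
width: 0.0259
gripper_force: 50.0
9.35 [ 0.5601 -0.1053  0.1767] [ 3.1416 -0.0001  0.2891] [-0.0123 -0.3786  2.0491] axial 1.964731868312361 [0.4512 0.4742 0.394 ]
```

View pics/t4.png

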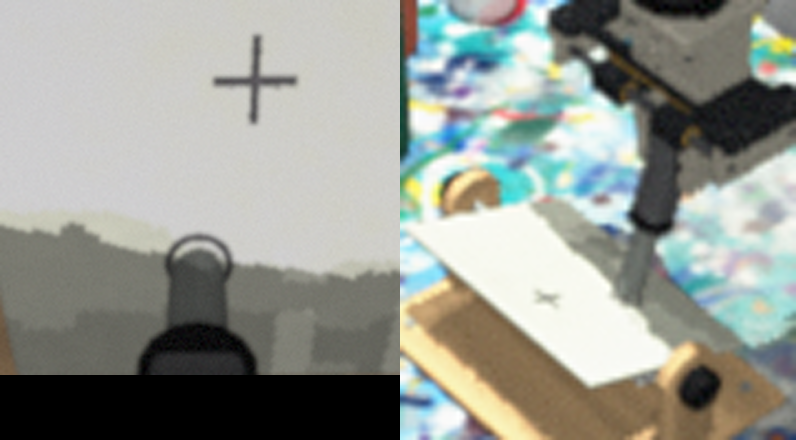

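Run:
```python
from fit import *
p=least_squares(res,[.63,-.09,.085,.289,.34,0,0]).x;Rg=P(p,-.025,p[5]);F=frame(p);Tn=wristT(arm.get_state());Tt=tool(arm.get_state())
q=lambda a,c:proj(W,Tn,Rg+F@[a,0,c]).round(1)
print('ring far edge',q(.0115,0),'centred stem front',q(.010,.006),'3mm low',q(.007,.006))
g=(Tt@np.r_[np.array([0,0,-.0188])+np.array([np.sin(.351),0,np.cos(.351)])*(.0579+.066),1])[:3]
print('tip in board',F.T@(g-Rg))
```

```text
ring far edge [319.  143.3] centred stem front [319.  147.8] 3mm low [319.1 150.8]
tip in board [-0.0002  0.0004  0.0037]
```

```bash
python3 -c "
from station import arm
print(arm.job_done())"
```

```text
the job is handed in; nothing more can be done
None
```

The job is handed in with the gauge still gripped and its tip inside the ring, about 2 mm off centre at most; it is pressed about 6 mm in (about 3.4 N axial) and square to the board to within about 0.04 rad by my measurements, at about 9.5 s; the judge returned no verdict.

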